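Shim the rocking bench scale

ROBOT

A 7-joint arm with a two-finger parallel gripper is mounted at the origin on the work surface. World frame = base frame: x ahead of the robot, y to its left, z up, the work surface at z = 0. Lengths are in m, angles in rad, forces in N, time in s.
With the tool pointing down it reaches from about 0.35 to 0.9 m from the base axis. Payload 8.1 kg.
Tool frame: the origin (TCP) lies at the centre of the arm's flange, where the gripper is bolted on; the fingertips stand 178 mm ahead of it and the grasp point (between the pads) lies 159 mm ahead of it; z points along the fingers, y is the direction in which the jaws open and shut (so a half turn about z gives the same grasp; the last joint's range is limited). The gripper opens to 92 mm and grips with 3 to 60 N. Pads are 19 mm wide; open, the fingers measure 130 mm over their backs; the gripper's body (75 mm by 190 mm) begins 47 mm behind the grasp point.
Start: joints at [-1.288, 0.434, 0.025, 1.573, -0.012, 1.134, -0.075], TCP at [0.235, 0.579, 0.405] pointing down, gripper open.
Joint ranges: [-2.62, 2.62], [-0.44, 2.09], [-1.27, 1.32], [0.08, 2.57], [-1.32, 4.46], [0.12, 2], [-2.74, 2.74]. Speed limits (rad/s): [2.22, 2.22, 3.01, 3.01, 3.14, 3.14, 3.14].

INTERFACE

Orientations are given as a rotation vector (axis times angle).
In Python, from cell import arm, get_image, camera_model gives the robot as it stands. The module is installed in compiled form; this text tells all that it offers.
- The arm moves only by the shell command python3 -m pendant 'ROWS' [FORCE]. ROWS is JSON, a list that holds one entry, the list of rows, each a list of 7 numbers: the shift along the tool's x, y, z in mm, then the turn, a rotation vector about the tool's x, y, z in rad, then the closure, from -1 (fully open) to 1 (shut). In form: [[[x, y, z, rx, ry, rz, hand], ...]]. A call has 1 to 20 rows; each row is the pose to reach, as a shift and turn from the pose commanded when the call began, along the tool's axes at that moment; what a row does not reach only later rows make up. A row lasts 1/8 s, in which the tool goes at most 62.5 mm and 10.7 degrees, less where a joint would pass 70% of its speed; a pose out of reach is approached as far as the arm can. A call with a gripper value outside its range is refused whole. The fingers move at their own pace and stop on an object; FORCE is the grip in N (left out, the last holds). Time passes only in rows, so rows that repeat a pose let the fingers close. It gives the time, the measured TCP pose, the force and the opening at its end, in the units of the state.
- arm.observe(): the state, without advancing time (a new reading comes with each control period).
- get_image(name): name is "side" or "top" or "wrist"; returns the picture (400x640x3 uint8, red, green, blue); there is no depth.
- camera_model(name): a dict with "fx", "fy", "cx", "cy" (pixels), "k1" (the pictures are not rectified: a ray, as slopes to the right and down, at radius r is drawn at 1 + k1 r^2 times it, then the intrinsics apply), "position" and "orientation" of the camera in the world; the wrist camera has in their place "T_tool_cam" (4x4, takes a point from camera to tool coordinates, whose origin is the TCP and whose axes are the flange's). Camera axes: x right, y down, z forward; pixel columns grow to the right and rows downward; lengths in m; the calibration is good to about 2 mm. A picture is of the moment at which its call begins: read the wrist's pose just before it. camera_model takes no time and is no camera call.
- arm.sign_off(): hands the job in, once; it reports no verdict.
The state is a dict: "clock": time; "joints": joint angles; "dq": joint speeds; "joint_efforts": joint torques, N m; "position": TCP position; "ee_rot": TCP orientation; "force": force on the tool from outside, world axes, zero at the start; "ft_torque": the same for the moment, N m; "width": opening from 0.0 (shut) to 1.0 (fully open).
Only numpy, scipy, OpenCV 4.12 (cv2) and the standard library are available. Lean on these libraries where they do the work, as an engineer would, in place of code of your own. Each camera call takes 0.05 s, during which the arm holds its last target.

TASK

One foot of the bench scale, the one under the red dot, is too short, so the scale rocks. Push the yellow wedge along the bench, thin edge first, under that foot until it is snug and the scale no longer rocks but still stands level; then press straight down on the red dot with a fingertip, about as hard as a one-kilogram weight, to show that the corner does not dip, and finish while still pressing. Only push and press: do not lift or carry the wedge or the scale, do not shove the scale along the bench, and leave everything else alone.

Things in the scene. Friction and masses are not known exactly. Their poses are not given: they have to be found in the camera images.
- scale: Grey bench scale, 3 kg, loose. Origin: at bench height under the pan's middle; z up, -x to its console. Steel pan 250 (x) x 290 (y) mm, top 70 mm up; body 280 mm wide (y), underside 24 mm up; console reaches x = -190. Round rubber feet, 28 mm across, at x +-90, y +-110 mm; the one at +90, +110 is short. It starts level on the other three; over about 4 N on the red dot rocks it down
- short_foot: The short foot: black rubber disc 28 mm across, 10 mm thick. Origin: centre of its underside, which hangs 6 to 10 mm above the bench (varies). It is fixed in the scale. With the wedge snug under it, pushing the wedge with about 3 N neither lifts nor slides the scale; over about 5 N can begin to lift it
- dot: Round red dot, 36 mm in diameter, 3 mm thick, on the pan exactly above the short foot. Origin: centre of its underside, 70 mm above the bench; its top is 73 mm above the bench. It is rigid: no travel
- wedge: Loose yellow wedge, black ribs on its slope, 70 g, flat on the bench, 110 (its x) x 60 mm. Origin: centre of its underside; balance point x = -15 mm. Top slopes evenly from 20 mm high at the thick end (x = -55, upright face) to 2 mm at the thin edge (x = +55). Starts on the scale's +y side, thin edge 15 to 75 mm from the foot's rim, aimed at it within 0.25 rad and 25 mm. Slides at under 1 N
- tape: Roll of brown packing tape lying flat, 96 mm in diameter, 48 mm high. Origin: centre of its underside. Leave alone
- labels: Roll of white labels lying flat, 90 mm in diameter, 30 mm high. Origin: centre of its underside. Leave alone
- glue: White jar with orange cap, 48 mm in diameter, 100 mm high. Origin: centre of its underside. Leave alone
- carton: Small closed carton, 120 x 90 x 70 mm. Origin: centre of its underside. Leave alone
- cup: Blue cup, 76 mm in diameter, 85 mm high. Origin: centre of its underside. Leave alone
- wrench: Steel wrench lying flat along its x. Leave alone
Mind the look-alikes: they are no part of the job. Of the things like the wedge, leave any that is turquoise; of the rest the smaller one is meant.

How it is judged:
By the outcome, as a careful person would: the job done as asked, in the order asked, and still so for the second after the job is handed in, while the arm keeps its last pose, push and grip.
It also fails if it takes over 72 s, if anything falls off the work surface, if the arm or the gripper's body presses on something with over 40 N, if the wrist force passes 120 N, or if a joint passes its speed limit or range.

## Working session

There is one attempt and no reset: what is moved stays moved. The work goes in short steps, Python scripts to look and compute and a shell command to move; the robot and the scene stay as the last step left them, time stands still between calls to the robot, and variables do not carry over. Pictures are saved under pics/ and viewed, and the job is handed in when it is done.

```bash
mkdir -p pics
python3 - <<'E'
from cell import arm,get_image,camera_model
import cv2
print(arm.observe())
for n in ["side","top","wrist"]:
    cv2.imwrite(f"pics/{n}0.png",get_image(n)[:,:,::-1]); print(n,camera_model(n))
E
```

```text
{'clock': 0.0, 'joints': array([-1.28762342,  0.43522508,  0.0249866 ,  1.57408909, -0.01159745,
        1.13397489, -0.07511316]), 'dq': array([ 0.0021371 ,  0.0005768 , -0.00124707, -0.00075417, -0.00219321,
       -0.00075908, -0.00240624]), 'joint_efforts': array([-6.43195872e-04, -6.67853451e+01,  9.84845795e-01, -3.14476132e+01,
       -6.04025018e-02,  4.26907022e-02,  1.47190449e-04]), 'position': array([0.23512347, 0.57884476, 0.4039467 ]), 'ee_rot': array([-6.02336411e-01, -3.08315583e+00,  2.42547933e-03]), 'force': array([ 0.17323013, -0.96154482, -0.16713508]), 'ft_torque': array([-0.0035724 , -0.05093724,  0.07902384]), 'width': 0.9944639112409847}
side {'fx': 493.78729703092813, 'fy': 493.78729703092813, 'cx': 322.06312495344696, 'cy': 192.28178020824032, 'k1': -0.05305337927620689, 'position': array([ 0.27306035, -1.16896933,  0.93609732]), 'orientation': array([-2.18367979,  0.29675093, -0.13051024])}
top {'fx': 514.6090248605, 'fy': 514.6090248605, 'cx': 323.08055963789076, 'cy': 202.83923934045927, 'k1': -0.11944105697216735, 'position': array([ 0.21874294, -0.05070148,  1.84778018]), 'orientation': array([-2.14709252,  2.09474938, -0.17512221])}
wrist {'fx': 286.68769084059267, 'fy': 286.68769084059267, 'cx': 322.5386976416013, 'cy': 195.26537946241595, 'k1': -0.02197277634456559, 'T_tool_cam': array([[ 9.82374617e-04, -9.62480328e-01, -2.71349687e-01,
         7.22484840e-02],
       [ 9.99999427e-01,  1.06085542e-03, -1.42540861e-04,
        -6.90863141e-04],
       [ 4.25055560e-04, -2.71349391e-01,  9.62480819e-01,
         1.94660961e-02],
       [ 0.00000000e+00,  0.00000000e+00,  0.00000000e+00,
         1.00000000e+00]])}
```

View pics/side0.png

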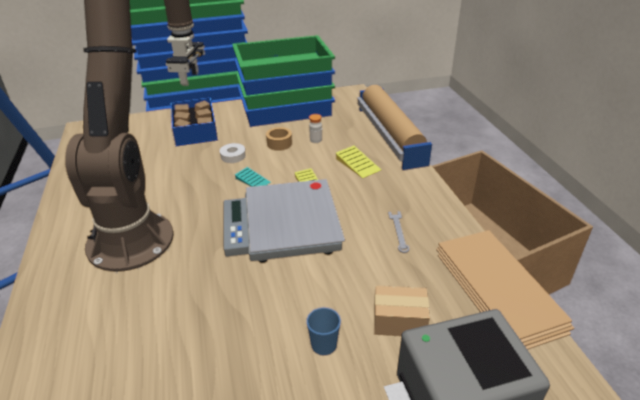

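View pics/top0.png

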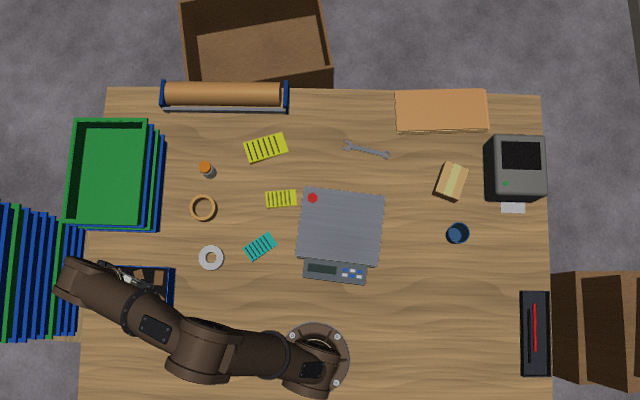

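View pics/wrist0.png

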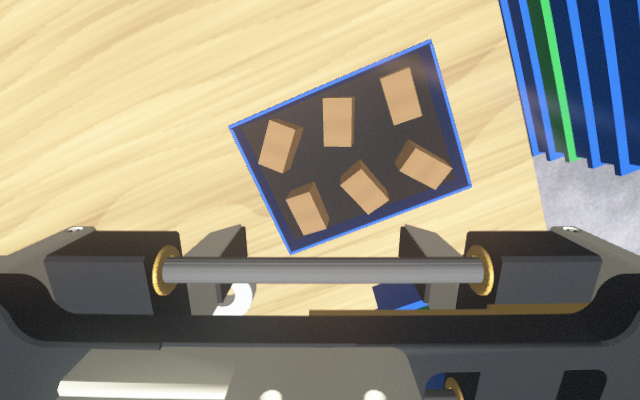

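The yellow wedge could be confused with three things in the top view: small yellow (281,199), large yellow (266,147), turquoise (260,247). By the description it is the small yellow one, next to the scale at the red dot (312,198). I'll check it in a close crop and measure it.

```bash
cat > h.py <<'E'
import numpy as np,cv2
from scipy.spatial.transform import Rotation as R
from cell import arm,get_image,camera_model
def cam(n,st=None):
    m=camera_model(n)
    if n=="wrist":
        T=np.eye(4);T[:3,:3]=R.from_rotvec(st["ee_rot"]).as_matrix();T[:3,3]=st["position"]
        T=T@m["T_tool_cam"];return m,T[:3,:3],T[:3,3]
    return m,R.from_rotvec(m["orientation"]).as_matrix(),np.array(m["position"])
def ray(m,uv):
    d=np.array([(uv[0]-m["cx"])/m["fx"],(uv[1]-m["cy"])/m["fy"]]);p=d.copy()
    for _ in range(20): p=d/(1+m["k1"]*(p@p))
    return np.array([p[0],p[1],1])
def px2w(c,uv,z):
    m,Rm,t=c;d=Rm@ray(m,uv);return t+d*(z-t[2])/d[2]
def w2px(c,P):
    m,Rm,t=c;q=Rm.T@(np.array(P)-t);p=q[:2]/q[2];p=p*(1+m["k1"]*(p@p))
    return np.array([m["fx"]*p[0]+m["cx"],m["fy"]*p[1]+m["cy"]])
E
python3 - <<'E'
from h import *
im=cv2.imread("pics/top0.png")
cv2.imwrite("pics/topc.png",cv2.resize(im[120:290,235:405],None,fx=3.5,fy=3.5,interpolation=cv2.INTER_CUBIC))
c=cam("top")
hsv=cv2.cvtColor(im,cv2.COLOR_BGR2HSV)
y=cv2.inRange(hsv,(25,120,80),(35,255,255)); 
sub=np.zeros_like(y); sub[180:215,255:300]=y[180:215,255:300]
sub=cv2.morphologyEx(sub,cv2.MORPH_CLOSE,np.ones((5,5)))
pts=cv2.findNonZero(sub); r=cv2.minAreaRect(pts); print(r)
for p in cv2.boxPoints(r): print(p,px2w(c,p,0.01))
rd=cv2.inRange(hsv,(0,150,80),(8,255,255))|cv2.inRange(hsv,(172,150,80),(180,255,255)); s=np.zeros_like(rd);s[185:212,300:325]=rd[185:212,300:325]
M=cv2.moments(s,True);u=(M['m10']/M['m00'],M['m01']/M['m00']);print(u,px2w(c,u,.073))
for p in [(303,187),(385,195),(378,267),(297,258)]: print(px2w(c,p,.07))
E
```

```text
((280.6827697753906, 198.193115234375), (16.775188446044922, 30.892921447753906), 85.2363510131836)
[264.5931  191.11725] [0.58970054 0.19516904 0.01      ]
[295.3793  188.55173] [0.60182999 0.08278481 0.01      ]
[296.77243 205.26898] [0.53999078 0.07551959 0.01      ]
[265.98624 207.8345 ] [0.52787232 0.1872162  0.01      ]
(311.94029850746267, 197.22388059701493) [0.55892655 0.01885804 0.073     ]
[0.59553911 0.05166884 0.07      ]
[ 0.5735359  -0.23804531  0.07      ]
[ 0.32056284 -0.2154074   0.07      ]
[0.34476771 0.06428673 0.07      ]
```

View pics/topc.png

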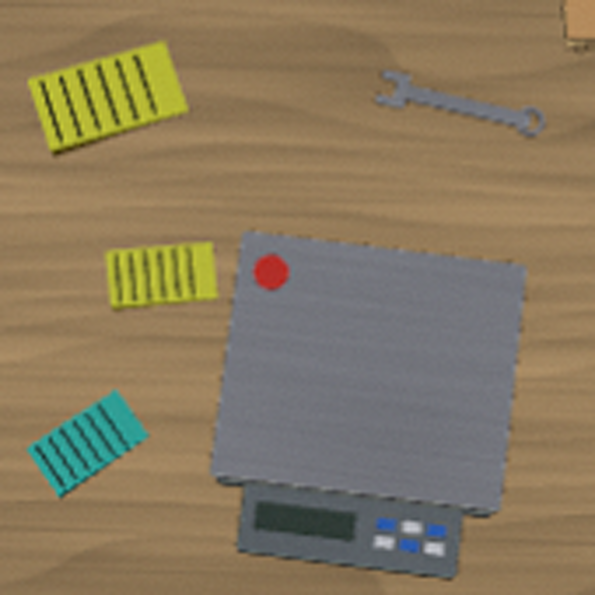

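The crop confirms it: small yellow wedge, plain thin edge to the right towards the scale, ribs and dark thick face on the left. Next is a look from the wrist camera, with tool x turned along the push direction.

```bash
cat >> h.py <<'E'
def plan(pos,ang):
    "tool down, tool x at heading ang in world; prints shift in tool axes (mm) and turn from now (measured)"
    s=arm.observe();Rc=R.from_rotvec(s["ee_rot"])
    x=np.array([np.cos(ang),np.sin(ang),0]);z=np.array([0,0,-1.]);y=np.cross(z,x)
    Rt=R.from_matrix(np.c_[x,y,z])
    print("shift mm",(Rc.inv().apply(np.array(pos)-s["position"])*1e3).round(1),"turn",(Rc.inv()*Rt).as_rotvec().round(4))
E
python3 - <<'E'
from h import *
s=arm.observe();print(R.from_rotvec(s["ee_rot"]).as_matrix().round(3))
plan((0.565,0.16,0.38),-np.pi/2)
print([arm.observe()["force"].round(2) for _ in range(3)])
E
```

```text
[[-0.926  0.376 -0.   ]
 [ 0.376  0.926 -0.001]
 [-0.    -0.001 -1.   ]]
shift mm [-463.3 -263.9   24.5] turn [-9.0000e-04 -1.1000e-03 -1.9567e+00]
[array([ 0.6 , -0.38, -0.01]), array([ 0.6 , -0.38, -0.01]), array([ 0.6 , -0.38, -0.01])]
```

Run:
```python
from h import *
plan((0.565,0.06,0.40),np.pi/2)
```

```text
shift mm [-500.9 -356.6    4.6] turn [-1.0000e-03  8.0000e-04  1.1849e+00]
```

```bash
python3 -m pendant '[[[-250,-178,2,0,0,0.6,0.56],[-500,-356,4,0,0,1.185,0.56],[-500,-356,4,0,0,1.185,0.56],[-500,-356,4,0,0,1.185,0.56],[-500,-356,4,0,0,1.185,0.56],[-500,-356,4,0,0,1.185,0.56],[-500,-356,4,0,0,1.185,0.56],[-500,-356,4,0,0,1.185,0.56],[-500,-356,4,0,0,1.185,0.56],[-500,-356,4,0,0,1.185,0.56],[-500,-356,4,0,0,1.185,0.56],[-500,-356,4,0,0,1.185,0.56],[-500,-356,4,0,0,1.185,0.56],[-500,-356,4,0,0,1.185,0.56],[-500,-356,4,0,0,1.185,0.56]]]'
python3 - <<'E'
from h import *
s=arm.observe();print(s)
plan((0.565,0.06,0.40),np.pi/2)
cv2.imwrite("pics/w1.png",get_image("wrist")[:,:,::-1])
E
```

```text
clock: 2.02
position: [0.5643, 0.0618, 0.4008]
ee_rot: [-2.22, -2.223, -0.0]
force: [-0.1, -0.0, -0.0]
width: 0.218
{'clock': 2.025, 'joints': array([-0.55640449,  0.36066949,  0.47958456,  1.75057924, -0.18649025,
        1.07534937, -0.0129318 ]), 'dq': array([ 0.0049395 ,  0.00247109,  0.00114797, -0.00174028, -0.00019469,
        0.00134068,  0.00203903]), 'joint_efforts': array([-8.69693910e-02, -5.51322341e+01,  5.96370935e+00, -3.00134540e+01,
       -6.51244400e-02,  4.01927729e-02, -4.16503754e-03]), 'position': array([0.56425434, 0.06177886, 0.40081628]), 'ee_rot': array([-2.22006669e+00, -2.22259454e+00, -4.16132968e-04]), 'force': array([-0.1126815 , -0.00558419, -0.01643945]), 'ft_torque': array([-0.13647395,  0.03009875,  0.02108273]), 'width': 0.2178190202383172}
shift mm [-1.8  0.7  0.8] turn [ 0.0001 -0.0003  0.0011]
```

View pics/w1.png

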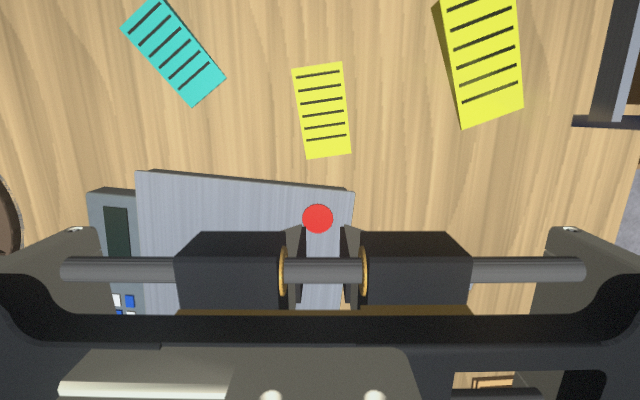

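The wrist picture shows the wedge with thick end at the top, (292,69)-(342,62), and thin edge at (307,159)-(350,153). The red dot is at (317,218) and the pan edge runs from (140,171) to (353,190). I'll fit the poses.

```bash
cat >> h.py <<'E'
from scipy.optimize import least_squares
W0=np.array([[-55,-30,0],[-55,30,0],[-55,-30,20],[-55,30,20],[55,-30,2],[55,30,2],[55,-30,0],[55,30,0]])/1e3
def wedge_fit(im,c,g):
    hsv=cv2.cvtColor(im,cv2.COLOR_BGR2HSV)
    y=cv2.inRange(hsv,(24,110,70),(36,255,255))
    ctr=w2px(c,[g[0],g[1],.01])
    y=cv2.morphologyEx(y,cv2.MORPH_CLOSE,np.ones((9,9)))
    n,lab,st,cen=cv2.connectedComponentsWithStats(y)
    k=1+np.argmin([np.hypot(*(cen[i]-ctr))+(1e3 if st[i][4]<150 else 0) for i in range(1,n)])
    cs,_=cv2.findContours((lab==k).astype(np.uint8),cv2.RETR_EXTERNAL,cv2.CHAIN_APPROX_NONE)
    q=max(cs,key=len)[:,0,:].astype(np.float32)
    def f(p):
        C,S=np.cos(p[2]),np.sin(p[2])
        P=W0@np.array([[C,S,0],[-S,C,0],[0,0,1]])+[p[0],p[1],0]
        h=cv2.convexHull(np.array([w2px(c,a) for a in P],np.float32))
        return [cv2.pointPolygonTest(h,(float(a),float(b)),True) for a,b in q]
    r=least_squares(f,g,loss="soft_l1",x_scale=[.01,.01,.1],diff_step=1e-3)
    return r.x,np.sqrt(np.mean(r.fun**2)),len(q)
def dot_fit(im,c):
    hsv=cv2.cvtColor(im,cv2.COLOR_BGR2HSV)
    rd=cv2.inRange(hsv,(0,150,80),(8,255,255))|cv2.inRange(hsv,(172,150,80),(180,255,255))
    n,lab,st,cen=cv2.connectedComponentsWithStats(rd)
    k=1+np.argmax(st[1:,4]);return cen[k],st[k],px2w(c,cen[k],.073)
E
python3 - <<'E'
from h import *
s=arm.observe();c=cam("wrist",s);im=cv2.imread("pics/w1.png")
print(wedge_fit(im,c,[.565,.135,-1.46]))
print(dot_fit(im,c))
a,b=px2w(c,(140,171),.07),px2w(c,(353,190),.07);print(a,b,np.arctan2(b[1]-a[1],b[0]-a[0]))
ct=cam("top");it=cv2.imread("pics/top0.png");print(wedge_fit(it,ct,[.565,.135,-1.46]))
E
```

```text
(array([ 0.56481008,  0.135481  , -1.42774621]), np.float64(0.31359483382041403), 277)
(array([317.26035503, 218.12721893]), array([303, 204,  30,  29, 676], dtype=int32), array([0.55891399, 0.01955003, 0.073     ]))
[0.36191434 0.07354705 0.07      ] [0.59909397 0.05207308 0.07      ] -0.09029267407876834
(array([ 0.56606283,  0.13535105, -1.43784006]), np.float64(0.3825750215295947), 90)
```

```bash
python3 -m pendant '[[[60,-2,40,0,0,0.02,0.56],[120,-4,100,0,0,0.03,0.56],[161,-4,150,0,0,0.03,0.56],[161,-4,180,0,0,0.03,0.56],[161,-4,205,0,0,0.03,0.56],[161,-4,211,0,0,0.03,0.56],[161,-4,211,0,0,0.03,0.56],[161,-4,211,0,0,0.03,0.56]]]'
python3 - <<'E'
from h import *
s=arm.observe();print(s["force"])
plan((0.560,0.222,0.190),-1.60+np.pi)
im=get_image("wrist")[:,:,::-1].copy()
cv2.imwrite("pics/w2.png",im)
im=get_image("side")[:,:,::-1].copy()
cv2.imwrite("pics/s2.png",cv2.resize(im[60:260,200:440],None,fx=3,fy=3))
E
```

```text
clock: 3.08
position: [0.5612, 0.2219, 0.1913]
ee_rot: [2.255, 2.186, 0.004]
force: [0.6, 0.0, -0.1]
width: 0.222
[ 0.61246986  0.04165945 -0.1054754 ]
shift mm [ 0.1 -1.2  1.3] turn [ 0.0022 -0.0011 -0.0016]
```

View pics/s2.png

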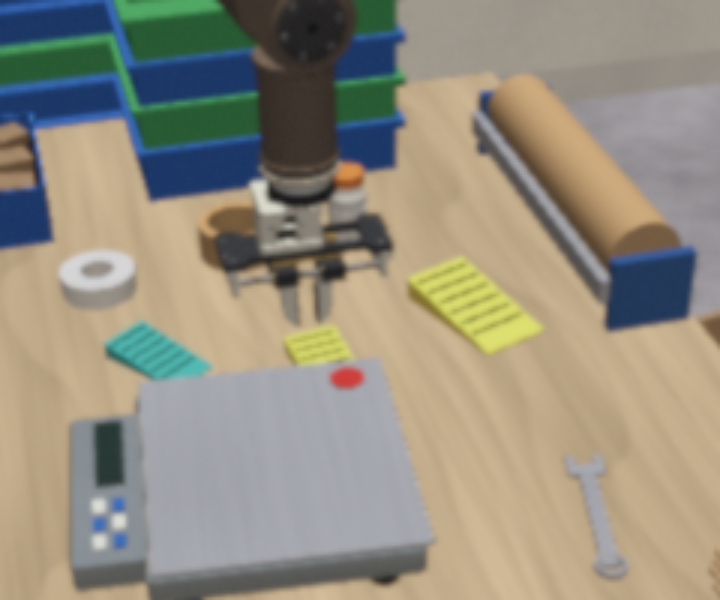

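View pics/w2.png

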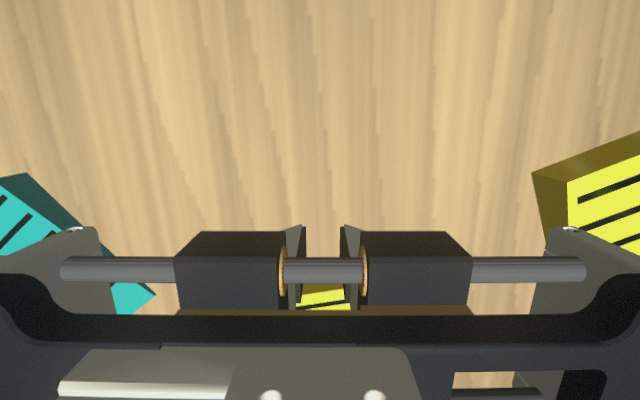

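```bash
python3 -m pendant '[[[-4,-1,1,0,0,0,0.56],[-8,-1,1,0,0,0,0.56],[-11,-1,1,0,0,0,0.56],[-14,-1,1,0,0,0,0.56],[-17,-1,1,0,0,0,0.56],[-20,-1,1,0,0,0,0.56],[-23,-1,1,0,0,0,0.56],[-26,-1,1,0,0,0,0.56],[-29,-1,1,0,0,0,0.56],[-32,-1,1,0,0,0,0.56],[-35,-1,1,0,0,0,0.56],[-37,-1,1,0,0,0,0.56],[-38,-1,1,0,0,0,0.56],[-38,-1,1,0,0,0,0.56]]]'
python3 - <<'E'
from h import *
s=arm.observe();print(s["force"],s["position"])
for n in ("side","top"):
    im=get_image(n)[:,:,::-1].copy();cv2.imwrite(f"pics/{n}3r.png",im);c=cam(n)
    try:print(n,wedge_fit(im,c,[.562,.115,-1.57]),dot_fit(im,c)[2])
    except Exception as e:print(e)
im=cv2.imread("pics/side3r.png");cv2.imwrite("pics/s3.png",cv2.resize(im[120:260,230:400],None,fx=4,fy=4))
im=cv2.imread("pics/top3r.png");cv2.imwrite("pics/t3.png",cv2.resize(im[150:270,230:390],None,fx=4,fy=4))
E
```

```text
clock: 4.92
position: [0.5583, 0.184, 0.1887]
ee_rot: [-2.255, -2.188, -0.0]
force: [0.3, -0.8, -0.0]
width: 0.221
[ 0.26310332 -0.84646709 -0.0079963 ] [0.55833602 0.1840474  0.18874553]
side (array([ 0.75538119,  0.20710315, -4.38642878]), np.float64(4.590138749795486), 90) [0.55712171 0.01768297 0.073     ]
top (array([ 0.55957465,  0.11288723, -1.52896195]), np.float64(1.222201528549213), 84) [ 0.121769   -0.75796415  0.073     ]
```

View pics/s3.png

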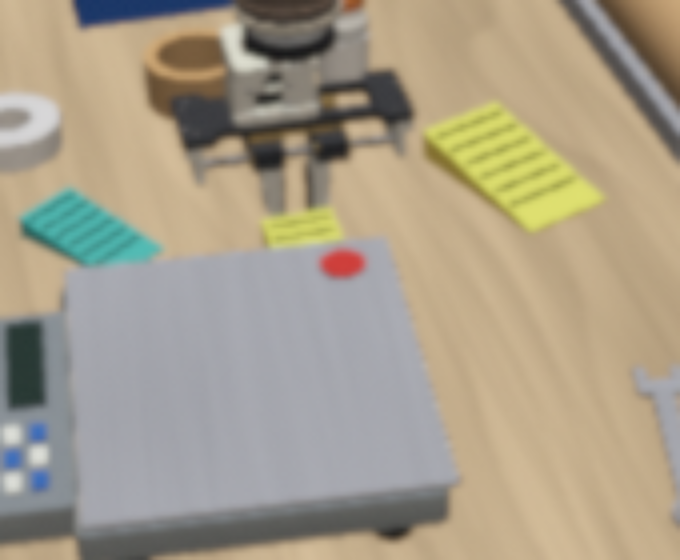

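View pics/t3.png

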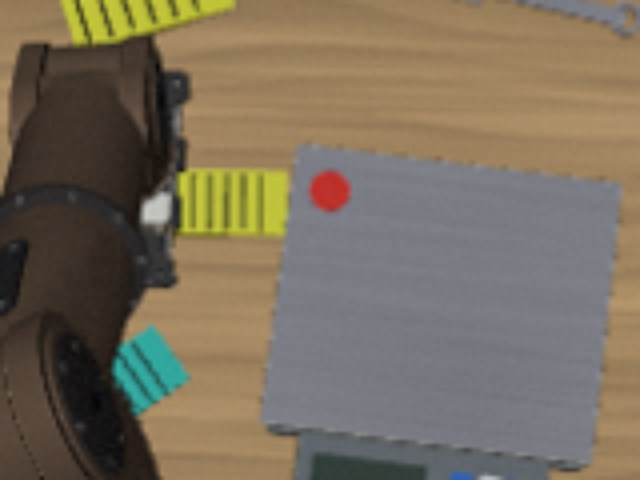

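Run:
```python
from h import *
c=cam("top");im=cv2.imread("pics/top3r.png")
hsv=cv2.cvtColor(im,cv2.COLOR_BGR2HSV)
for col in range(276,303,3):
    v=hsv[:,col]; 
    # subpixel edge by saturation profile
    s=v[185:216,1].astype(float); on=np.where(s>165)[0]+185
    a=px2w(c,(col,on.min()-.5),.008);b=px2w(c,(col,on.max()+.5),.008)
    print(col,on.min(),on.max(),a[:2].round(4),b[:2].round(4),((a+b)/2)[:2].round(4),(a-b)[0].round(4))
rd=(cv2.inRange(hsv,(0,150,80),(8,255,255))|cv2.inRange(hsv,(172,150,80),(180,255,255)))[150:230,290:340]
M=cv2.moments(rd,True);u=(290+M['m10']/M['m00'],150+M['m01']/M['m00']);print(u,px2w(c,u,.073))
```

```text
276 193 208 [0.5859 0.1533] [0.5266 0.1508] [0.5563 0.1521] 0.0593
279 193 208 [0.5862 0.1423] [0.5269 0.1399] [0.5565 0.1411] 0.0593
282 193 208 [0.5864 0.1314] [0.5272 0.129 ] [0.5568 0.1302] 0.0592
285 193 208 [0.5867 0.1204] [0.5274 0.1181] [0.557  0.1192] 0.0592
288 193 208 [0.5869 0.1094] [0.5277 0.1071] [0.5573 0.1083] 0.0592
291 193 208 [0.5872 0.0984] [0.5279 0.0962] [0.5575 0.0973] 0.0592
294 193 208 [0.5874 0.0874] [0.5282 0.0853] [0.5578 0.0864] 0.0592
297 194 208 [0.5839 0.0764] [0.5285 0.0744] [0.5562 0.0754] 0.0555
300 193 207 [0.5879 0.0655] [0.5324 0.0636] [0.5602 0.0646] 0.0555
(311.94029850746267, 197.22388059701493) [0.55892655 0.01885804 0.073     ]
```

```bash
python3 -m pendant '[[[-5,0.2,0,0,0,0,0.56],[-10,0.4,0,0,0,0,0.56],[-15,0.5,0,0,0,0,0.56],[-20,0.7,0,0,0,0,0.56],[-25,0.8,0,0,0,0,0.56],[-30,1,0,0,0,0,0.56],[-35,1.2,0,0,0,0,0.56],[-39,1.3,0,0,0,0,0.56],[-42,1.4,0,0,0,0,0.56],[-44,1.4,0,0,0,0,0.56]]]'
python3 - <<'E'
from h import *
for i in range(4):
    s=arm.observe();print(s["clock"],s["force"].round(2),s["ft_torque"].round(3),s["position"].round(4));im=get_image("top")
cv2.imwrite("pics/t4.png",cv2.resize(im[150:270,230:390,::-1],None,fx=4,fy=4))
s=arm.observe();im=get_image("wrist");cv2.imwrite("pics/w4.png",im[:,:,::-1])
E
```

```text
clock: 6.28
position: [0.5584, 0.1399, 0.1887]
ee_rot: [-2.255, -2.188, -0.0]
force: [0.2, 0.3, -0.1]
width: 0.22
6.275 [ 0.23  0.27 -0.08] [-0.045  0.11  -0.036] [0.5584 0.1399 0.1887]
6.325 [ 0.08 -1.45  0.38] [-0.136  0.068  0.02 ] [0.5584 0.1397 0.1887]
6.375 [ 0.58 -0.65 -0.11] [-0.083  0.063 -0.   ] [0.5584 0.1398 0.1887]
6.425 [ 0.78  0.37 -0.68] [-0.1   -0.003 -0.   ] [0.5584 0.14   0.1887]
```

View pics/t4.png

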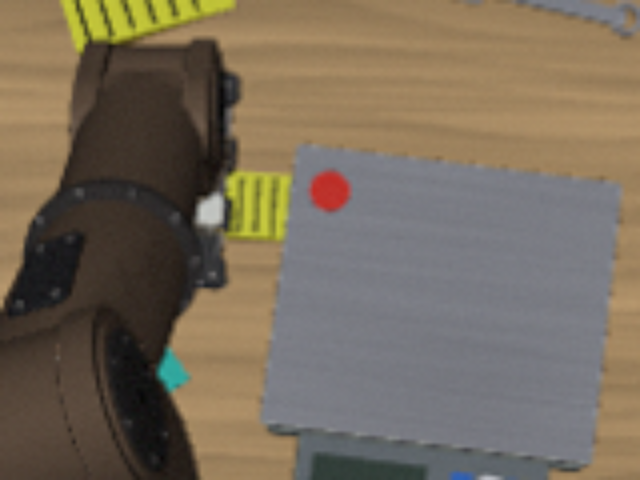

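View pics/w4.png

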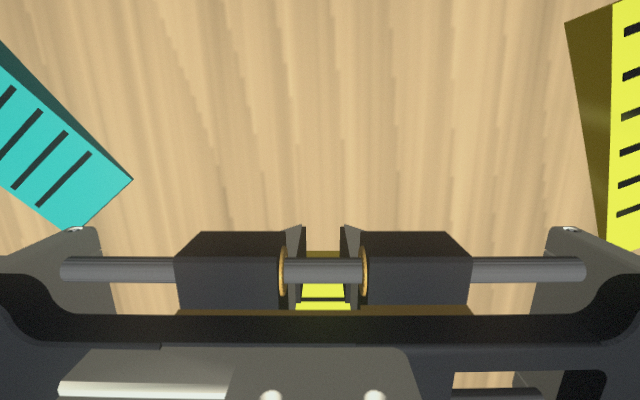

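```bash
cat >> h.py <<'E'
def F(n=8):
    f=[];t=[]
    for i in range(n):
        im=get_image("side");s=arm.observe();f.append(s["force"]);t.append(s["ft_torque"])
    print("t",round(s["clock"],2),"F",np.mean(f,0).round(2),"sd",np.std(f,0).round(2),"T",np.mean(t,0).round(3),"pos",(s["position"]*1e3).round(2));return im
E
python3 -m pendant '[[[-3,0.2,0,0,0,0,0.56],[-6,0.3,0,0,0,0,0.56],[-8,0.3,0,0,0,0,0.56],[-9,0.4,0,0,0,0,0.56],[-9,0.4,0,0,0,0,0.56]]]'
python3 - <<'E'
from h import *
F()
E
```

```text
clock: 7.15
position: [0.5586, 0.1309, 0.1888]
ee_rot: [2.255, 2.188, 0.0]
force: [-0.1, 0.0, -0.0]
width: 0.22
t 7.55 F [ 0.12 -0.29  0.06] sd [0.3  0.28 0.51] T [-0.082  0.05  -0.001] pos [558.53 131.13 188.72]
```

```bash
python3 -m pendant '[[[-1,0,0,0,0,0,0.56],[-2,0,0,0,0,0,0.56],[-3,0,0,0,0,0,0.56]]]'
python3 - <<'E'
from h import *
F()
E
python3 -m pendant '[[[-1,0,0,0,0,0,0.56],[-2,0,0,0,0,0,0.56],[-3,0,0,0,0,0,0.56]]]'
python3 - <<'E'
from h import *
F()
E
```

```text
clock: 7.92
position: [0.5584, 0.128, 0.1888]
ee_rot: [-2.255, -2.188, -0.0]
force: [-0.0, -0.5, 0.4]
width: 0.222
t 8.32 F [ 0.03 -0.36  0.18] sd [0.28 0.61 0.36] T [-0.091  0.064  0.013] pos [558.45 128.08 188.74]
clock: 8.7
position: [0.5583, 0.125, 0.1887]
ee_rot: [-2.255, -2.188, -0.0]
force: [-0.7, 0.9, 0.1]
width: 0.22
t 9.1 F [-0.21  0.38 -0.28] sd [0.34 0.48 0.64] T [-0.08   0.05   0.012] pos [558.36 125.08 188.75]
```

```bash
for i in 1; do :; done; python3 -m pendant '[[[-1,0,0,0,0,0,0.56],[-2,0,0,0,0,0,0.56]]]'
python3 - <<'E'
from h import *
F(6)
E
python3 -m pendant '[[[-1,0,0,0,0,0,0.56],[-2,0,0,0,0,0,0.56]]]'
python3 - <<'E'
from h import *
F(6)
E
```

```text
clock: 9.35
position: [0.5583, 0.1231, 0.1887]
ee_rot: [-2.254, -2.188, -0.0]
force: [0.0, -0.7, -0.4]
width: 0.22
t 9.65 F [-0.09  0.23 -0.15] sd [0.48 0.21 0.34] T [-0.072  0.056  0.007] pos [558.31 123.03 188.73]
clock: 9.9
position: [0.5582, 0.1211, 0.1887]
ee_rot: [-2.254, -2.188, -0.0]
force: [-0.5, 1.2, 0.4]
width: 0.219
t 10.2 F [ 0.2   0.06 -0.11] sd [0.61 0.53 0.34] T [-0.081  0.053 -0.011] pos [558.24 121.05 188.74]
```

```bash
python3 -m pendant '[[[-0.7,0,0,0,0,0,0.56],[-1.5,0,0,0,0,0,0.56]]]'
python3 - <<'E'
from h import *
F(6)
E
python3 -m pendant '[[[-0.7,0,0,0,0,0,0.56],[-1.5,0,0,0,0,0,0.56]]]'
python3 - <<'E'
from h import *
F(6)
E
```

```text
clock: 10.45
position: [0.5582, 0.1196, 0.1887]
ee_rot: [-2.254, -2.188, -0.0]
force: [-0.5, 1.0, -0.8]
width: 0.22
t 10.75 F [ 0.24  0.1  -0.26] sd [0.32 0.53 0.21] T [-0.104  0.072 -0.004] pos [558.22 119.54 188.75]
clock: 11.0
position: [0.5581, 0.1181, 0.1888]
ee_rot: [-2.254, -2.188, -0.0]
force: [-0.4, 0.5, -0.5]
width: 0.219
t 11.3 F [ 0.29  0.13 -0.57] sd [0.54 0.54 0.49] T [-0.076  0.071  0.013] pos [558.15 118.04 188.74]
```

```bash
python3 -m pendant '[[[-0.7,0.1,0,0,0,0,0.56],[-1.5,0.1,0,0,0,0,0.56]]]'
python3 - <<'E'
from h import *
F(6)
E
python3 -m pendant '[[[-0.7,0.1,0,0,0,0,0.56],[-1.5,0.1,0,0,0,0,0.56]]]'
python3 - <<'E'
from h import *
im=F(6)
cv2.imwrite("pics/s5.png",cv2.resize(im[120:260,230:400,::-1],None,fx=4,fy=4))
im=get_image("top");cv2.imwrite("pics/t5.png",cv2.resize(im[150:270,230:390,::-1],None,fx=4,fy=4))
E
```

```text
clock: 11.55
position: [0.5582, 0.117, 0.1887]
ee_rot: [-2.254, -2.188, -0.001]
force: [-1.0, 2.6, -0.3]
width: 0.221
t 11.85 F [-0.05  2.94 -0.15] sd [0.69 0.89 0.22] T [0.537 0.052 0.   ] pos [558.2  116.89 188.72]
clock: 12.1
position: [0.5582, 0.1159, 0.1888]
ee_rot: [-2.253, -2.188, -0.001]
force: [-1.0, 7.5, -1.7]
width: 0.219
t 12.4 F [ 0.05  6.16 -0.71] sd [0.53 0.42 0.78] T [ 1.234  0.086 -0.009] pos [558.25 115.89 188.75]
```

View pics/t5.png

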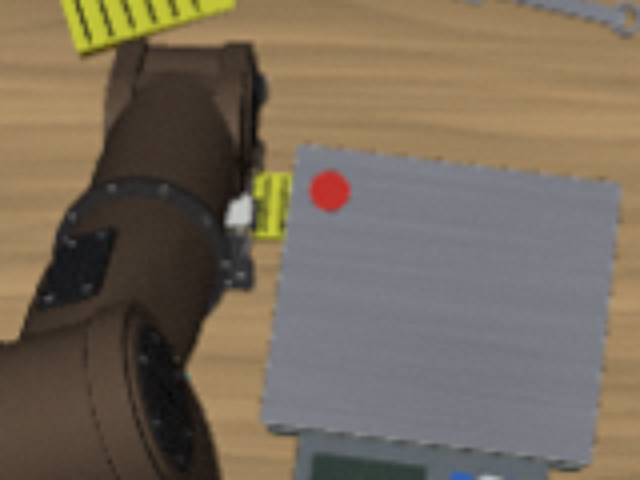

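View pics/s5.png

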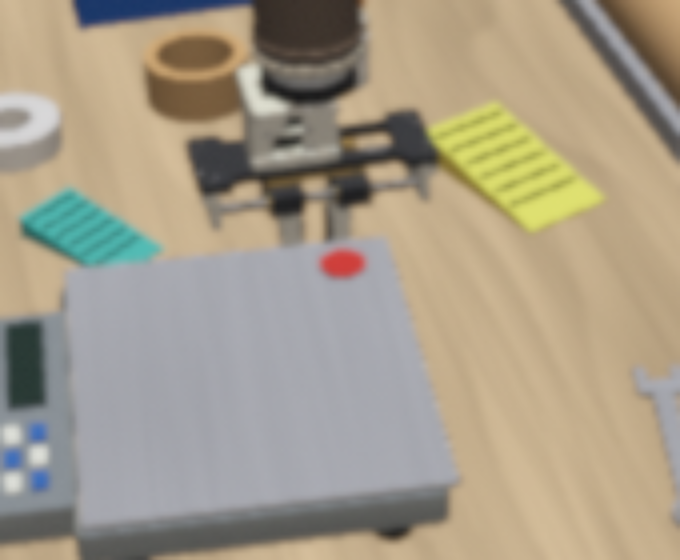

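Run:
```python
from h import *
a=cv2.imread("pics/top3r.png");b=get_image("top")[:,:,::-1].copy()
cv2.imwrite("pics/top6r.png",b)
A=cv2.cvtColor(a,6)[180:290,306:400].astype(np.float32);B=cv2.cvtColor(b,6)[180:290,306:400].astype(np.float32)
print(cv2.phaseCorrelate(A,B,cv2.createHanningWindow(A.shape[::-1],cv2.CV_32F)), np.abs(A-B).mean(),np.abs(A-B).max())
a=cv2.imread("pics/side3r.png");b=get_image("side")[:,:,::-1].copy();cv2.imwrite("pics/side6r.png",b)
A=cv2.cvtColor(a,6)[186:270,220:345].astype(np.float32);B=cv2.cvtColor(b,6)[186:270,220:345].astype(np.float32)
print(cv2.phaseCorrelate(A,B,cv2.createHanningWindow(A.shape[::-1],cv2.CV_32F)), np.abs(A-B).mean(),np.abs(A-B).max())
c=cam("top");im=cv2.imread("pics/top6r.png");hsv=cv2.cvtColor(im,40)
for col in (296,299,301):
    on=np.where(hsv[185:220,col,1]>165)[0]+185
    print(col,on.min(),on.max(),((px2w(c,(col,on.min()-.5),.016)+px2w(c,(col,on.max()+.5),.016))/2).round(4))
F(4)
```

```text
((0.00953634543844828, -0.02976145081581194), 0.9900659430358145) 1.3952612 16.0
((0.5345039543759356, -0.0010640106100083813), 0.8866673443264431) 0.67733335 5.0
296 194 209 [0.5528 0.0784 0.016 ]
299 194 209 [0.5531 0.0675 0.016 ]
301 194 199 [0.5716 0.0609 0.016 ]
t 12.75 F [ 0.18  5.73 -0.15] sd [0.33 0.41 0.41] T [ 1.222  0.103 -0.015] pos [558.22 115.91 188.73]
```

```bash
python3 -m pendant '[[[0.4,0,0,0,0,0,0.56],[0.8,0,0,0,0,0,0.56],[2,0,0,0,0,0,0.56],[4,0,0,0,0,0,0.56],[4,0,0,0,0,0,0.56]]]'
python3 - <<'E'
from h import *
F(5)
E
python3 -m pendant '[[[-1.5,0,0,0,0,0,0.56],[-2.5,0,0,0,0,0,0.56],[-2.5,0,0,0,0,0,0.56]]]'
python3 - <<'E'
from h import *
F(6)
E
python3 -m pendant '[[[-0.3,0,0,0,0,0,0.56],[-0.5,0,0,0,0,0,0.56]]]'
python3 - <<'E'
from h import *
F(6)
E
```

```text
clock: 13.38
position: [0.5584, 0.1188, 0.1887]
ee_rot: [2.255, 2.187, -0.001]
force: [-0.9, -0.6, -0.1]
width: 0.218
t 13.62 F [0.   0.74 0.1 ] sd [0.58 0.17 0.39] T [-0.094  0.074  0.008] pos [558.38 118.92 188.72]
clock: 14.0
position: [0.5583, 0.1164, 0.1888]
ee_rot: [2.255, 2.187, 0.0]
force: [-0.7, 0.2, 0.4]
width: 0.224
t 14.3 F [ 0.22 -0.14 -0.22] sd [0.59 0.39 0.53] T [-0.092  0.065  0.009] pos [558.3  116.6  188.74]
clock: 14.55
position: [0.5583, 0.1161, 0.1887]
ee_rot: [-2.254, -2.188, -0.0]
force: [-0.3, 0.7, -0.8]
width: 0.216
t 14.85 F [ 0.11  0.78 -0.19] sd [0.49 0.41 0.43] T [0.01  0.075 0.018] pos [558.28 116.13 188.72]
```

```bash
python3 -m pendant '[[[1,0,0,0,0,0,0.56],[6,0,0,0,0,0,0.56],[25,0,0,0,0,0,0.56],[30,0,-5,0,0,0,1],[30,0,-50,0,0,0,1],[30,0,-100,0,0,0,1],[10,0,-140,0,0,0,1],[-20,0,-150,0,0,0,1],[-40,0,-150,0,0,0,1],[-50,0,-150,0,0,0,1],[-50,0,-150,0,0,0,1],[-50,0,-150,0,0,0,1]]]'
python3 - <<'E'
from h import *
s=arm.observe();im=get_image("wrist")[:,:,::-1].copy();cv2.imwrite("pics/w7.png",im);c=cam("wrist",s)
print(dot_fit(im,c))
d=dot_fit(im,c)[2]
plan((d[0],d[1],.260),-1.60+np.pi)
b=get_image("top")[:,:,::-1].copy();cv2.imwrite("pics/top7r.png",b)
F(4)
E
```

```text
clock: 16.35
position: [0.5567, 0.0672, 0.3381]
ee_rot: [-2.253, -2.189, 0.001]
force: [0.3, 0.4, 0.7]
width: 0.003Traceback (most recent call last):
  File "<stdin>", line 3, in <module>
  File "h.py", line 47, in dot_fit
    k=1+np.argmax(st[1:,4]);return cen[k],st[k],px2w(c,cen[k],.073)
        ~~~~~~~~~^^^^^^^^^^
    return _wrapfunc(a, 'argmax', axis=axis, out=out, **kwds)
    return bound(*args, **kwds)
ValueError: attempt to get argmax of an empty sequence
```

View pics/w7.png

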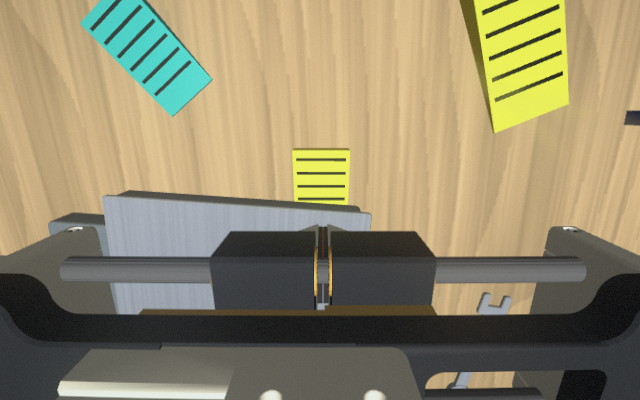

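Run:
```python
from h import *
s=arm.observe();c=cam("wrist",s)
print(px2w(c,(292.5,149),.02),px2w(c,(350,149.5),.02),px2w(c,(293,204),.012),px2w(c,(349,206),.012))
a=px2w(c,(105,195),.07);b=px2w(c,(370,213),.07);print(a,b,np.arctan2(b[1]-a[1],b[0]-a[0]))
plan((.559,.0192,.262),-1.60+np.pi)
F(4)
```

```text
[0.52696039 0.10571348 0.02      ] [0.58651476 0.10354943 0.02      ] [0.52323461 0.04355249 0.012     ] [0.58599935 0.03946891 0.012     ]
[0.35852765 0.07487605 0.07      ] [0.60018752 0.05104815 0.07      ] -0.09828330323922252
shift mm [-47.9   3.7  76.1] turn [-0.0009 -0.0001  0.0005]
t 16.6 F [-0.04  0.4   0.  ] sd [0.53 0.26 0.53] T [-0.084  0.042 -0.006] pos [556.77  66.66 338.55]
```

```bash
python3 -m pendant '[[[-24,2,0,0,0,0,1],[-48,3.7,20,0,0,0,1],[-48,3.7,50,0,0,0,1],[-48,3.7,70,0,0,0,1],[-48,3.7,76,0,0,0,1],[-48,3.7,76,0,0,0,1],[-48,3.7,76,0,0,0,1]]]'
python3 - <<'E'
from h import *
plan((.559,.0192,.251),-1.60+np.pi)
im=F(6)
cv2.imwrite("pics/s8.png",cv2.resize(im[120:260,230:400,::-1],None,fx=4,fy=4))
E
```

```text
clock: 17.48
position: [0.5594, 0.0181, 0.2636]
ee_rot: [2.254, 2.187, 0.002]
force: [-0.2, 0.1, -0.3]
width: 0.008
shift mm [ 1.1 -0.5 12.6] turn [ 0.0014 -0.0003 -0.0008]
t 17.77 F [-0.37 -0.14 -0.16] sd [0.25 0.26 0.45] T [-0.082  0.055 -0.012] pos [559.13  18.03 263.06]
```

View pics/s8.png

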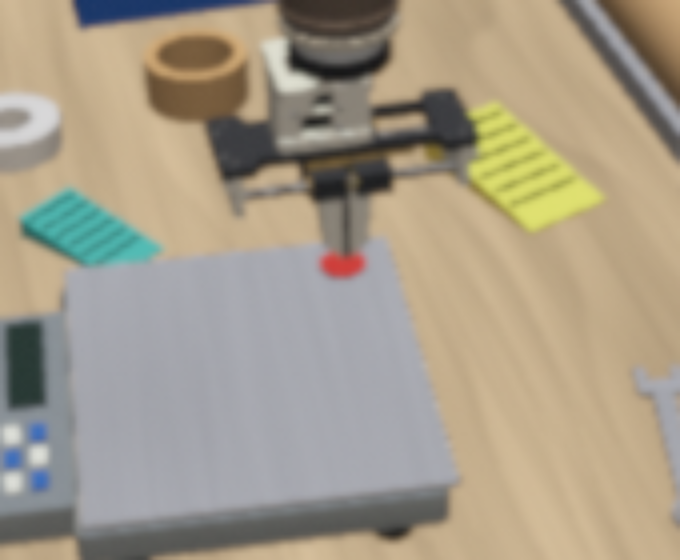

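The fingertips are centred just above the dot at (343,255) in the crop. I'll lower them in small steps.

```bash
python3 -m pendant '[[[1,-0.3,5,0,0,0,1],[1,-0.3,9,0,0,0,1],[1,-0.3,10.5,0,0,0,1],[1,-0.3,11,0,0,0,1],[1,-0.3,11,0,0,0,1]]]'
python3 - <<'E'
from h import *
F(5)
E
python3 -m pendant '[[[0,0,0.5,0,0,0,1],[0,0,1,0,0,0,1]]]'
python3 - <<'E'
from h import *
F(5)
E
```

```text
clock: 18.4
position: [0.5588, 0.019, 0.2517]
ee_rot: [2.255, 2.188, 0.0]
force: [-0.0, -0.2, -0.1]
width: 0.004
t 18.65 F [-0.05 -0.03  0.04] sd [0.42 0.33 0.31] T [-0.093  0.045 -0.018] pos [558.81  19.01 251.82]
clock: 18.9
position: [0.5588, 0.019, 0.2513]
ee_rot: [-2.255, -2.188, -0.001]
force: [-3.2, 0.2, 11.1]
width: 0.004
t 19.15 F [-2.87  0.27  8.18] sd [0.52 0.11 0.55] T [-0.074  0.612  0.007] pos [558.8   18.96 251.33]
```

```bash
python3 -m pendant '[[[0,-0.2,0.05,0,0,0,1],[0,-0.4,0.1,0,0,0,1]]]'
python3 - <<'E'
from h import *
F(8)
E
```

```text
clock: 19.4
position: [0.5587, 0.019, 0.2513]
ee_rot: [2.254, 2.187, 0.002]
force: [-0.9, 1.4, 7.5]
width: 0.006
t 19.8 F [-1.62  0.33  7.58] sd [0.28 0.4  0.46] T [-0.067  0.385  0.005] pos [558.66  18.97 251.34]
```

```bash
python3 -m pendant '[[[0,-0.3,0.1,0,0,0,1],[0,-0.6,0.2,0,0,0,1]]]'
python3 - <<'E'
from h import *
F(8)
E
```

```text
clock: 20.05
position: [0.5584, 0.019, 0.2513]
ee_rot: [2.254, 2.187, 0.003]
force: [0.4, 0.1, 7.6]
width: 0.004
t 20.45 F [-0.25  0.    7.55] sd [0.32 0.54 0.49] T [-0.066  0.106 -0.001] pos [558.45  18.95 251.34]
```

```bash
python3 -m pendant '[[[0,-0.1,0.2,0,0,0,1],[0,-0.1,0.2,0,0,0,1]]]'
python3 - <<'E'
from h import *
F(8)
E
```

```text
clock: 20.7
position: [0.5584, 0.019, 0.2513]
ee_rot: [2.254, 2.187, 0.003]
force: [-1.6, -0.4, 10.2]
width: 0.004
t 21.1 F [-0.7   0.    9.41] sd [0.43 0.26 0.17] T [-0.093  0.214 -0.003] pos [558.4   18.96 251.3 ]
```

```bash
python3 -m pendant '[[[0,-0.1,0.05,0,0,0,1],[0,-0.1,0.05,0,0,0,1],[0,-0.1,0.05,0,0,0,1]]]'
python3 - <<'E'
from h import *
im=F(8)
s=arm.observe();w=get_image("wrist");c=cam("wrist",s)
cv2.imwrite("pics/w9.png",w[:,:,::-1])
cv2.imwrite("pics/s9.png",cv2.resize(im[120:260,230:400,::-1],None,fx=4,fy=4))
E
```

```text
clock: 21.48
position: [0.5584, 0.019, 0.2513]
ee_rot: [2.254, 2.187, 0.004]
force: [0.0, 0.0, 9.5]
width: 0.001
t 21.88 F [-0.36  0.12  9.7 ] sd [0.31 0.35 0.43] T [-0.081  0.161  0.014] pos [558.37  18.96 251.29]
```

View pics/w9.png

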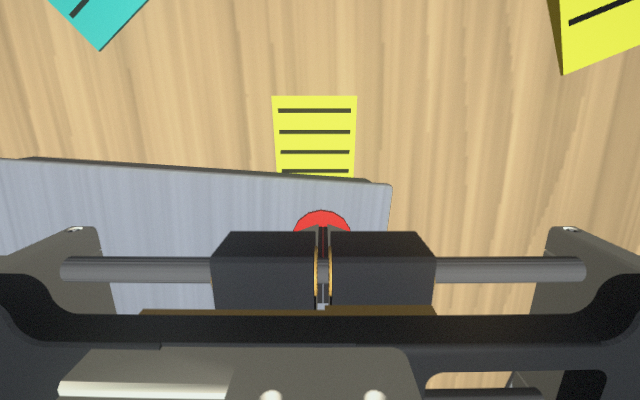

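View pics/s9.png

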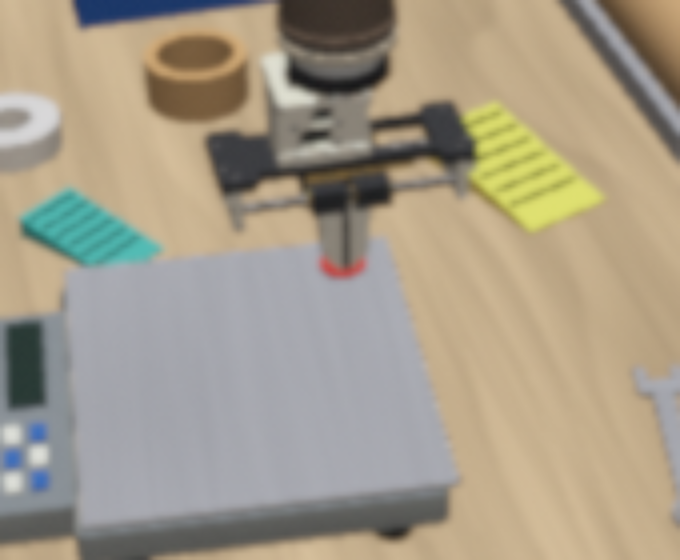

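Run:
```python
from h import *
c=cam("wrist",arm.observe());print(px2w(c,(273,96.5),.02),px2w(c,(357,96.5),.02))
F(2);print(arm.sign_off())
```

```text
[0.52724283 0.10435212 0.02      ] [0.58617028 0.10261977 0.02      ]
t 22.02 F [-0.83  0.29  9.84] sd [0.72 0.66 0.  ] T [-0.079  0.13  -0.019] pos [558.37  18.96 251.3 ]
the job is handed in; nothing more can be done
None
```

I pushed the small yellow wedge thin edge first under the short foot until it was snug. I then pressed straight down on the red dot with the closed fingertips and handed the job in while still pressing, at about 22 s of the 72 s.

**What the last checks showed:**
- **Press:** about 9.8 N downward at hand-in, with sideways force under about 1 N.
- **Corner:** the fingertip height moved only about 0.04 mm between 8 N and 9.8 N, so the corner does not dip.
- **Wedge:** its centreline is about 2–3 mm from the foot's centre. It stayed put when I backed off and touched it again. It measured about 1 mm further in during the press, which is within measuring error.
- **Scale:** a comparison of top-camera pictures showed no movement. The same comparison in the side view gave a 0.5-pixel shift, but the pictures hardly differed, so I took it as an artefact.

**One deviation:** the last push step peaked at about 6 N average, with one reading of 7.5 N. That is over the 3 N guide and the 5 N at which the scale can begin to lift. The wedge moved about 1 mm in that step, so any lift of the corner would be at most about 0.16 mm, too small for the cameras to show.

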